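# Pin the lid back on the wool-sample case

## Robot

A 6-joint arm with a two-finger parallel gripper is mounted at the origin on the work surface. World frame = base frame: x ahead of the robot, y to its left, z up, the work surface at z = 0. Lengths are in m, angles in degrees, forces in N, time in s.
With the tool pointing down it reaches from about 0.25 to 0.725 m from the base axis. Payload 9.7 kg.
Tool frame: the origin (TCP) lies between the finger pads; the fingertips stand 11 mm ahead of it and the grasp point (between the pads) lies 8 mm behind it; z points along the fingers, x is the direction in which the jaws open and shut, and the axes are right-handed (so a half turn about z gives the same grasp; the last joint's range is limited). The gripper opens to 85 mm and grips with 20 to 120 N. Pads are 22 mm wide; open, the fingers measure 114 mm over their backs; the gripper's body (76 mm by 85 mm) begins 54 mm behind the grasp point. The pads swing forward as they close: fully open they stand 13 mm farther back than shut.
Start: joints at [-71.448, 4.979, 10.078, 95.1, 0, 90], TCP at [0.175, -0.521, 0.242] pointing down, gripper open.
Joint ranges: [-179.16, 179.16], [-48.56, 103.87], [-65.8, 70.77], [-126.05, 130.52], [-82.76, 87.17], [-180, 180]. Speed limits (degrees/s): [127.2, 127.2, 147.25, 180, 180, 180].

## Interface

Orientations are given as [roll, pitch, yaw] about the fixed x, y, z axes, in that order (R = Rz(yaw) Ry(pitch) Rx(roll)).
In Python, from workcell import get_obs, camera, job_done gives the robot as it stands.
- The arm moves only by the tool arm_command, never from a script. Its argument "increments" is a list of rows, each a list of 2 entries, a list of its own where there are three numbers: the shift along the tool's x, y, z in units of 25 mm (1.0 is 25 mm), then the turn about the tool's z in units of 6 degrees (1.0 is 6 degrees). In form: [[[dx, dy, dz], roll], ...]. A call has 1 to 5 rows; each row is the pose to reach, as a shift and turn from the pose measured when the call began, along the tool's axes at that moment; what a row does not reach only later rows make up. A row lasts 1/10 s, in which the tool goes at most 50 mm and 8.59 degrees, less where a joint would pass 70% of its speed; a pose out of reach is approached as far as the arm can. A call with a gripper value outside its range is refused whole. "claw" is the closure, from -1 (fully open) to 1 (shut), so that 0 is half open, set as the call begins (left out, the last holds). The fingers move at their own pace and stop on an object; "force" is the grip in N (left out, the last holds). Time passes only in rows, so rows that repeat a pose let the fingers close. It gives the time, the measured TCP pose, the force and the opening at its end, in the units of the state.
- get_obs(): the state, without advancing time (a new reading comes with each control period).
- camera(name): name is "side" or "top"; returns a dict with "frame" (400x640x3 uint8, red, green, blue), "range_z" (400x640 float32, m along the optical axis (not along the pixel's ray), 0 where there is no reading), "K" (3x3 intrinsics, pixels), "R" (3x3) and "t" (3): a world point X has camera coordinates R X + t. Camera axes: x right, y down, z forward; pixel columns grow to the right and rows downward; lengths in m; the calibration is good to about 2 mm. A picture is of the moment at which its call begins.
- job_done(): hands the job in, once; it reports no verdict.
The state is a dict: "time": time; "q": joint angles; "qd": joint speeds; "joint_efforts": joint torques, N m; "ee_pos": TCP position; "tcp_rot": TCP orientation; "wrist_force": force on the tool from outside, world axes, zero at the start; "torque": the same for the moment, N m; "opening": finger opening in m.
Only numpy, scipy, OpenCV 4.12 (cv2) and the standard library are available. Lean on these libraries where they do the work, as an engineer would, in place of code of your own. Each camera call takes 0.05 s, during which the arm holds its last target.

## Task

The clear lid of the little wool-sample case lies in place, but its hinge pin is out. Take the orange-headed metal pin from its rest and slide it fully home through all three blue hinge knuckles, from their open end, until its head sits against the first knuckle; then push the red sprung catch on the opposite side over past its centre so that it snaps down over the lid. Leave everything else on the table where it is.

Things in the scene. Friction and masses are not known exactly. Their poses are not given: they have to be found in the camera images.
- case: Open plywood case fixed to the table, 140 (x) x 120 (y) x 85 mm high; origin at the centre of its underside, z up. On its +x side, along y, a hinge: two blue square knuckles of the case (26 x 26 mm, each 37 mm long) with the lid's between them, 3 mm gaps, bore 15 mm across, mouths chamfered 2.5 mm at -y. The bore opens at the case's -y end and is capped at +y. The red catch is mid -x side
- bore_mouth (a point): Centre of the open mouth of the first blue knuckle, on the bore axis, in its outer face and flush with the case's end (in the case's frame x +85, y -60, z +85 mm). The pin enters here towards the case's +y
- bore_end (a point): Centre of the closed end of the bore, on its axis, 120 mm from the mouth along the case's +y; a blue cap closes it
- hinge_mid (a point): Point on the case's bore axis midway along it, 60 mm from the mouth, where the centre of the lid's knuckle belongs
- lid: Loose lid, 140 x 120 x 8 mm, clear with a plywood frame, 0.25 kg, lying on the case with its top 93 mm above the table; origin at the centre of its underside, axes as the case's. Cleats beneath it, inside the walls, keep it within about 1.5 mm. Its blue knuckle stands at its +x edge
- lid_knuckle (a point): Centre of the bore of the lid's own knuckle (40 mm long)
- pin: Loose hinge pin, about 45 g: aluminium shaft 10 mm in diameter, 114 mm long (last 14 mm tapering to 5 mm), orange square head 20 x 20 x 40 mm long. Origin on the axis at the shoulder where head meets shaft; x points to the tip, head from x = 0 to -40 mm. At the start it lies level in a plywood rest, axis 40 mm above the table. Home when the shoulder touches the first knuckle's outer face
- pin_tip (a point): Tip of the pin, on its axis, 114 mm from the shoulder
- pin_head (a point): Centre of the orange head, 20 mm behind the shoulder; where to grip it. The rest under the head is only 12 mm wide and 30 mm high, on a foot 50 mm wide and 6 mm high, so fingers fit down both sides of the head; the shaft lies between nubs 12 mm apart and 37 mm high, and lifts straight out
- catch (a joint): Red sprung catch, a bar on a hinge parallel to the case's y. 0 = open stop: it leans out to the case's -x, 27 degrees beyond upright; 2.05 rad = closed stop: flat over the lid, pointing to the case's +x. A spring drives it away from its over-centre point at 1.0 rad to either stop; about 3 N at the tip, towards the case's +x, push it over, then it snaps shut by itself
- catch_pivot (a point): Pivot of the catch: in the case's frame x -80, y 0, z +100 mm
- catch_tip (a point): Tip of the catch: centre of its ball end (16 mm across), 55 mm from the pivot; about 149 mm above the table when open. The bar is 12 mm wide and 6 mm thick
- needle: Bystander: dark wooden needle, 8 mm thick, 156 mm long with a small round knob, lying in a second, twin rest beside the pin's; leave alone
- mug: Bystander: white mug, 80 mm across, 95 mm high
- jar: Bystander: amber jar, 60 mm across, 80 mm high
- spool: Bystander: yellow bobbin, 44 mm across, 52 mm high
- tin: Bystander: flat metal tin, 64 mm across, 22 mm high
- felt_brush: Bystander: brush lying flat
- sample_tiles: Bystander: stack of square sample tiles, 90 x 90 x 36 mm

How it is judged:
By the outcome, as a careful person would: the job done as asked, in the order asked, and still so for the second after the job is handed in, with the robot touching nothing.
It also fails if it takes over 54 s, if anything falls off the work surface, if the arm or the gripper's body presses on something with over 40 N, if the wrist force passes 120 N, or if a joint passes its speed limit or range.

## Working session

There is one attempt and no reset: what is moved stays moved. The work goes in short steps, Python scripts to look and compute and a tool call to move; the robot and the scene stay as the last step left them, time stands still between calls to the robot, and variables do not carry over. Pictures are saved under pics/ and viewed, and the job is handed in when it is done.

Besides the shell and the picture viewer there is one more tool, called after "Call:" by a JSON object that holds its "fn" and its "kwargs". arm_command: Moves the arm, as the interface text tells. Its arguments: {"type":"object","properties":{"increments":{"type":"array"},"claw":{"type":"number"},"force":{"type":"number"}},"required":["increments"]}

```bash
mkdir -p pics; ls; cat > h.py <<'E'
import numpy as np, cv2
from workcell import get_obs, camera, job_done
def snap(n,f):
    c=camera(n); cv2.imwrite('pics/'+f,c['frame'][:,:,::-1]); np.savez('pics/'+f[:-4]+'.npz',**c); return c
def cloud(c):
    z=c['range_z'];K=c['K'];v,u=np.mgrid[:z.shape[0],:z.shape[1]]
    P=np.stack([(u-K[0,2])/K[0,0]*z,(v-K[1,2])/K[1,1]*z,z],-1)
    W=(P-c['t'])@c['R']; W[z<=0]=np.nan; return W
E
python3 - <<'E'
from h import *
o=get_obs(); print(o)
for n in('side','top'):
    c=snap(n,n+'0.png'); print(n,c['K'],c['R'],c['t'],(-c['R'].T@c['t']))
E
```

```text
pics
{'time': 0.0, 'q': array([-7.14488086e+01,  5.01034706e+00,  1.00356984e+01,  9.50988556e+01,
        1.03598273e-04,  8.99999930e+01]), 'qd': array([-0.06083975,  0.05019824,  0.1056224 , -0.02611766, -0.03927583,
       -0.047273  ]), 'joint_efforts': array([ 2.94137899e-03, -5.20390785e+01,  4.64808333e+01,  1.62711809e-02,
        3.01927366e-05,  1.83520228e-05]), 'ee_pos': array([ 0.17491925, -0.52122888,  0.24160142]), 'tcp_rot': array([-1.79999896e+02,  7.35043191e-02, -7.14488016e+01]), 'wrist_force': array([ 0.2687798 ,  0.5091756 , -0.03649781]), 'torque': array([-0.04535755,  0.0636043 , -0.06481055]), 'opening': 0.08536776148645386}
side [[471.79516693   0.         323.08315141]
 [  0.         471.79516693 196.60293174]
 [  0.           0.           1.        ]] [[-0.97845352 -0.20584396  0.01603021]
 [-0.13986537  0.60371294 -0.78483652]
 [ 0.15187621 -0.77016813 -0.6194955 ]] [0.56527285 0.18819065 1.26717619] [0.38696065 0.97868358 0.92364739]
top [[410.05625458   0.         318.79358805]
 [  0.         410.05625458 196.89170543]
 [  0.           0.           1.        ]] [[ 1.35818558e-03 -9.99998951e-01 -5.02715823e-04]
 [-9.83216236e-01 -1.24367603e-03 -1.82439817e-01]
 [ 1.82439001e-01  7.42065487e-04 -9.83216894e-01]] [-0.02236413  0.56518382  1.13665714] [ 0.34835769 -0.02250467  1.22068129]
```

View pics/side0.png

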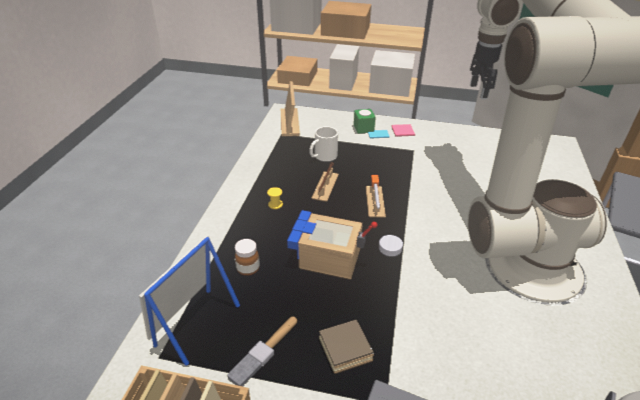

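View pics/top0.png

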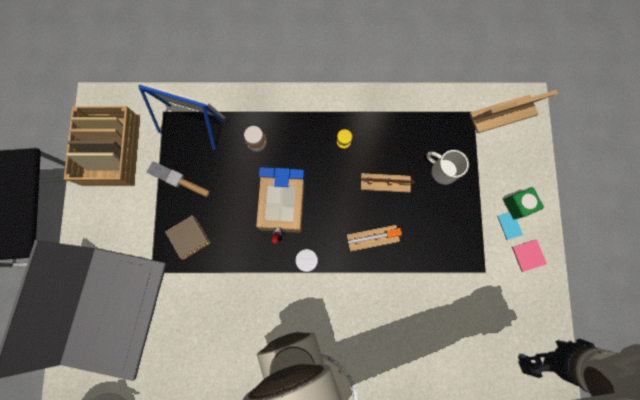

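The side view shows the case near (330,245), with blue knuckles at (302,230), the red catch tip at (374,226) and the orange pin head at (375,180). In the top view the pin head is at (394,233), its tip at (350,240), the knuckles at (262–303,175) and the catch at (277,238).

```bash
python3 - <<'E'
from h import *
for n in('side','top'):
    c=dict(np.load(f'pics/{n}0.npz')); W=cloud(c); f=c['frame']; hsv=cv2.cvtColor(f,cv2.COLOR_RGB2HSV)
    box=dict(side=[(150,300,270,410)],top=[(150,270,240,420)])[n][0]
    r0,r1,c0,c1=box
    M=np.zeros(f.shape[:2],bool);M[r0:r1,c0:c1]=1
    H,S,V=[hsv[...,i].astype(int) for i in range(3)]
    masks=dict(orange=(H>=4)&(H<=13)&(S>215)&(V>120),red=((H<=3)|(H>172))&(S>150)&(V>90),blue=(H>105)&(H<130)&(S>150)&(V>60))
    for k,m in masks.items():
        m=m&M; w=W[m]; uv=np.argwhere(m)[:,::-1]
        print(n,k,m.sum(),'uv',uv.mean(0) if len(uv) else '', np.nanmin(w,0),np.nanmax(w,0),np.nanmedian(w,0))
    cv2.imwrite(f'pics/{n}0z.png',cv2.resize(f[r0:r1,c0:c1],None,fx=5 if n=='side' else 4,fy=5 if n=='side' else 4,interpolation=cv2.INTER_CUBIC)[:600,:800,::-1])
E
```

```text
Traceback (most recent call last):
ValueError: zero-size array to reduction operation fmin which has no identity
```

```bash
python3 - <<'E'
from h import *
np.set_printoptions(precision=4,suppress=True)
for n in('side','top'):
    c=dict(np.load(f'pics/{n}0.npz')); W=cloud(c); f=c['frame']; hsv=cv2.cvtColor(f,cv2.COLOR_RGB2HSV)
    r0,r1,c0,c1=dict(side=(165,285,270,410),top=(150,270,240,420))[n]
    M=np.zeros(f.shape[:2],bool);M[r0:r1,c0:c1]=1
    H,S,V=[hsv[...,i].astype(int) for i in range(3)]
    masks=dict(orange=(H>=4)&(H<=14)&(S>190)&(V>120),red=((H<=3)|(H>172))&(S>150)&(V>60),blue=(H>105)&(H<130)&(S>150)&(V>60))
    for k,m in masks.items():
        m=m&M; w=W[m]; uv=np.argwhere(m)[:,::-1]
        if len(w): print(n,k,m.sum(),'uv',uv.mean(0), np.nanmin(w,0),np.nanmax(w,0),np.nanmedian(w,0))
    s=5 if n=='side' else 4
    cv2.imwrite(f'pics/{n}0z.png',cv2.resize(f[r0:r1,c0:c1],None,fx=s,fy=s,interpolation=cv2.INTER_CUBIC)[:600,:800,::-1])
E
```

```text
side red 43 uv [370.6744 226.7674] [0.426  0.0903 0.1141] [0.4559 0.1034 0.1596] [0.4366 0.0988 0.1479]
side blue 430 uv [300.6744 226.9442] [ 0.5871 -0.0847 -0.0019] [0.671  0.1512 0.103 ] [0.6217 0.0888 0.0984]
top orange 94 uv [394.3723 232.3936] [ 0.4522 -0.2666 -0.0031] [ 0.4776 -0.2165  0.0551] [ 0.4635 -0.2392  0.0497]
top red 55 uv [275.0364 237.9636] [ 0.427   0.0869 -0.0021] [0.4625 0.1171 0.1575] [0.4376 0.094  0.1488]
top blue 531 uv [281.4105 174.4237] [ 0.587   0.0235 -0.0021] [0.6647 0.1477 0.1054] [0.623  0.084  0.0979]
```

```bash
ls pics
```

```text
side0.npz
side0.png
side0z.png
top0.npz
top0.png
top0z.png
```

View pics/top0z.png

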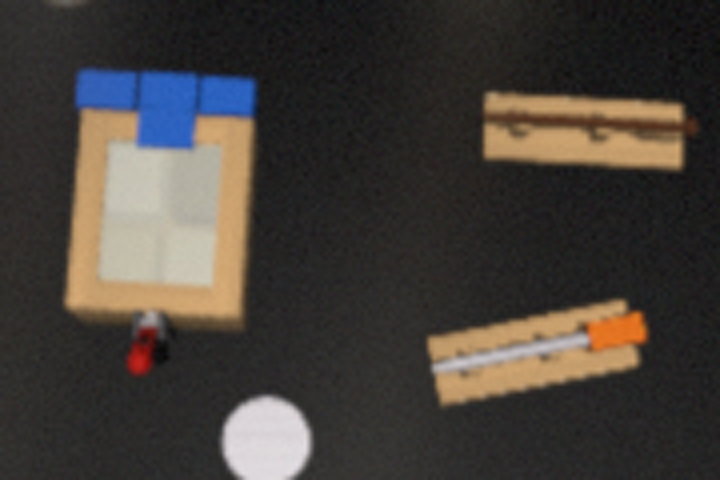

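View pics/side0z.png

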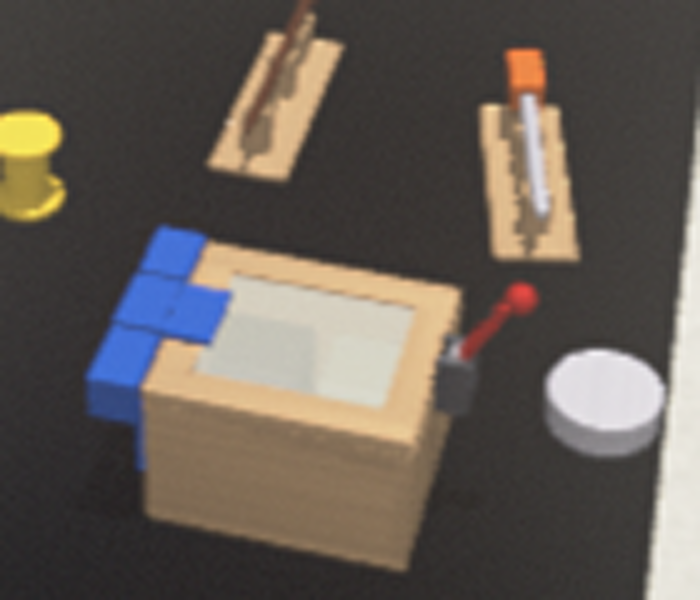

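```bash
cat > fit.py <<'E'
from h import *
from scipy.optimize import minimize
np.set_printoptions(precision=4,suppress=True)
S=8
def proj(c,P):
    p=P@c['R'].T+c['t']; p=p@c['K'].T; return p[:,:2]/p[:,2:]
def box(x0,x1,y0,y1,z0,z1): return np.array([[x,y,z] for x in(x0,x1) for y in(y0,y1) for z in(z0,z1)])/1000.
def tf(P,x,y,yaw):
    c,s=np.cos(yaw),np.sin(yaw); return P@np.array([[c,-s,0],[s,c,0],[0,0,1]]).T+[x,y,0]
def render(c,roi,layers,pose):
    r0,r1,c0,c1=roi; img=np.zeros(((r1-r0)*S,(c1-c0)*S),np.float32)
    for P,v in layers:
        q=proj(c,tf(P,*pose)); q=(q+0.5-[c0,r0])*S-0.5
        h=cv2.convexHull(np.round(q*16).astype(np.int32))
        cv2.fillConvexPoly(img,h,float(v),shift=4)
    return cv2.blur(cv2.resize(img,(c1-c0,r1-r0),interpolation=cv2.INTER_AREA),(3,3))
def fit(terms,p0,step=(.006,.006,.05)):
    f=lambda p:sum(((render(c,roi,L,p)-t)**2).sum() for c,roi,L,t in terms)
    best=None
    for k in range(4):
        s=np.array([[0,0,0]]+[np.eye(3)[i]*step[i]*(-1)**k for i in range(3)])
        r=minimize(f,p0,method='Nelder-Mead',options=dict(initial_simplex=np.array(p0)+s*.7**k,xatol=1e-5,fatol=1e-4)); p0=r.x
    return r.x,r.fun
E
cat > run1.py <<'E'
from fit import *
strip=box(72,98,-60,60,72,98);lidb=box(-70,70,-60,60,0,93);strt=box(72,98,-60,60,93,98);tab=box(40,98,-20,20,90,98)
cl={}
for n in('side','top'):
    c=dict(np.load(f'pics/{n}0.npz')); hsv=cv2.cvtColor(c['frame'],cv2.COLOR_RGB2HSV).astype(int); f=c['frame'].astype(float)
    cl[n]=(c,f,hsv)
def soft(a): return cv2.blur(np.clip(a,0,1).astype(np.float32),(3,3))
# blue softness: (B-R)/..., orange
T=[]
for n,roi in(('top',(155,240,250,315)),('side',(200,285,280,372))):
    c,f,h=cl[n]; r0,r1,c0,c1=roi
    d=f[r0:r1,c0:c1]; b=(d[...,2]-d[...,0]); 
    t=soft(b/np.percentile(b,97)*1.0)
    T.append((c,roi,[(strip,1),(lidb,0),(strt,1),(tab,1)],t))
p0=[.54,.088,-.03]
for nm,tt in(('top',T[:1]),('both',T)):
    p,e=fit(tt,p0);print('case',nm,p,np.degrees(p[2]),e)
# whole silhouette top
c,f,h=cl['top'];roi=(160,236,250,312);r0,r1,c0,c1=roi
g=f[r0:r1,c0:c1].max(-1);t=soft((g-45)/90.)
p,e=fit([(c,roi,[(box(-70,70,-60,60,0,93),1),(strip,1)],t)],p0);print('case silh top',p,np.degrees(p[2]),e)
# pin
head=box(-40,0,-10,10,30,50);sh=box(0,100,-5,5,38,45);
T=[]
for n,roi in(('top',(222,246,384,408)),('side',(168,188,364,386))):
    c,f,h=cl[n]; r0,r1,c0,c1=roi; d=f[r0:r1,c0:c1]
    o=np.clip((d[...,0]-d[...,2]-60)/100,0,1)*(d[...,1]<d[...,0]*.62)
    T.append((c,roi,[(head,1)],soft(o)))
for nm,tt in(('top',T[:1]),('side',T[1:]),('both',T)):
    p,e=fit(tt,[.461,-.22,1.75]);print('head',nm,p,np.degrees(p[2]),e)
# shaft line in top
c,f,h=cl['top']
m=(h[...,1]<60)&(h[...,2]>110); m[:222]=0;m[250:]=0;m[:,:345]=0;m[:,390:]=0
v,u=np.nonzero(m);print('shaft px',len(u),u.min(),u.max())
d=np.stack([(u-c['K'][0,2])/c['K'][0,0],(v-c['K'][1,2])/c['K'][1,1],np.ones(len(u))],1)@c['R'];o=-c['R'].T@c['t']
X=o+d*((.044-o[2])/d[:,2])[:,None]
vx,vy,x0,y0=cv2.fitLine(X[:,:2].astype(np.float32),cv2.DIST_L2,0,1e-4,1e-4).ravel();print('shaft',np.degrees(np.arctan2(vy,vx)),x0,y0,X.min(0),X.max(0))
for n in('side','top'):
    c,f,h=cl[n];W=cloud(c); 
    if n=='top': 
        l=W[182:215,266:295].reshape(-1,3);print('lid z',np.nanmedian(l,0))
E
python3 run1.py
```

```text
case top [ 0.5435  0.0883 -0.0483] -2.7690982523278347 26.228029251098633
case both [ 0.5431  0.0876 -0.0495] -2.8346646275365086 67.70455932617188
case silh top [ 0.5431  0.0896 -0.0538] -3.082653408331142 19.74544906616211
head top [ 0.4586 -0.2185  1.8081] 103.59566837053656 3.1281015872955322
head side [ 0.4605 -0.2285  1.6612] 95.17820097472845 15.983597755432129
head both [ 0.4597 -0.22    1.7216] 98.63827846957507 27.442249298095703
shaft px 138 348 386
shaft -78.84085 0.4475875 -0.16153224 [ 0.4356 -0.2147  0.044 ] [ 0.4615 -0.1053  0.044 ]
lid z [0.5547 0.0869 0.0919]
```

```bash
cat > go.py <<'E'
import sys
from h import *
np.set_printoptions(precision=4,suppress=True)
from scipy.spatial.transform import Rotation as Ro
def plan(x,y,z,yaw,o=None):
    o=o or get_obs(); R=Ro.from_euler('xyz',o['tcp_rot'],degrees=True).as_matrix()
    d=R.T@(np.array([x,y,z])-o['ee_pos'])/.025
    dy=(yaw-o['tcp_rot'][2]+180)%360-180
    print('t',round(o['time'],2),'pos',o['ee_pos'],'rot',o['tcp_rot'],'F',o['wrist_force'],'op',round(o['opening'],4))
    print('units',d.round(3),'turn',round(-dy/6,3),'rows>=',np.linalg.norm(d)*.5, abs(dy)/8.59)
if __name__=='__main__': plan(*map(float,sys.argv[1:5]))
E
python3 go.py .4625 -.2381 .15 11.16
```

```text
t 0.1 pos [ 0.1749 -0.5212  0.2416] rot [179.9985   0.0708 -71.4477] F [0.5289 0.5309 0.1769] op 0.0856
units [ -7.072 -14.508   3.674] turn -13.768 rows>= 8.276480098758272 9.616723200942218
```

Call:
{"fn": "arm_command", "kwargs": {"increments": [[[-0.6,-1.3,0.2],-1.3],[[-1.3,-2.7,0.4],-2.6],[[-2.0,-4.1,0.7],-3.9],[[-2.7,-5.5,1.0],-5.2],[[-3.4,-6.9,1.2],-6.5]], "claw": -0.2}}

```text
time: 0.6
ee_pos: [0.3121, -0.3843, 0.2109]
tcp_rot: [-179.9, 0.1, -32.1]
wrist_force: [0.0, -0.7, -0.3]
opening: 0.0513
```

```bash
python3 go.py .4625 -.2381 .15 11.16
```

```text
t 0.6 pos [ 0.3121 -0.3843  0.2109] rot [-179.9388    0.0992  -32.1453] F [ 0.0211 -0.6504 -0.3474] op 0.0513
units [ 1.986 -8.152  2.442] turn -7.218 rows>= 4.369102721868451 5.041357368345252
```

Call:
{"fn": "arm_command", "kwargs": {"increments": [[[0.4,-1.7,0.5],-1.4],[[0.8,-3.4,1.0],-2.8],[[1.2,-5.0,1.5],-4.2],[[1.6,-6.6,2.0],-5.6],[[2.0,-8.15,2.44],-7.0]]}}

```text
time: 1.1
ee_pos: [0.4636, -0.2367, 0.1492]
tcp_rot: [-179.9, 0.1, 10.2]
wrist_force: [0.5, -0.9, -0.9]
opening: 0.0516
```

Call:
{"fn": "arm_command", "kwargs": {"increments": [[[0,0,0],0],[[0,0,0],0]]}}

```text
time: 1.3
ee_pos: [0.4637, -0.2358, 0.1484]
tcp_rot: [-179.8, 0.1, 10.3]
wrist_force: [-1.1, -1.3, 0.7]
opening: 0.0512
```

```bash
python3 go.py .4625 -.2381 .03 11.16
```

```text
t 1.3 pos [ 0.4637 -0.2358  0.1484] rot [-179.8208    0.1406   10.2791] F [-1.132  -1.2735  0.6753] op 0.0512
units [-0.05   0.096  4.738] turn -0.147 rows>= 2.3695355411729793 0.10255454407649418
```

Call:
{"fn": "arm_command", "kwargs": {"increments": [[[-0.05,0.1,1.0],-0.15],[[-0.05,0.1,2.0],-0.15],[[-0.05,0.1,3.0],-0.15],[[-0.05,0.1,3.0],-0.15]]}}

```text
time: 1.7
ee_pos: [0.4603, -0.2386, 0.0707]
tcp_rot: [-179.7, 0.4, 11.0]
wrist_force: [-0.1, -0.4, -0.6]
opening: 0.0512
```

```bash
python3 - <<'E'
from h import *
c=snap('side','s1.png');f=c['frame'][120:240,310:470]
d=snap('top','t1.png');g=d['frame'][190:290,330:440]
a=cv2.resize(f,(800,600))[:,:,::-1];cv2.imwrite('pics/s1z.png',a);cv2.imwrite('pics/t1z.png',cv2.resize(g,(660,600))[:,:,::-1])
E
python3 go.py .4625 -.2381 .03 11.16
```

```text
t 1.8 pos [ 0.4621 -0.2391  0.0742] rot [-179.8248    0.1445   11.0495] F [ 0.9087 -0.1581  0.4524] op 0.051
units [ 0.029 -0.032  1.77 ] turn -0.018 rows>= 0.8850756949646073 0.0128677829932447
```

View pics/s1z.png

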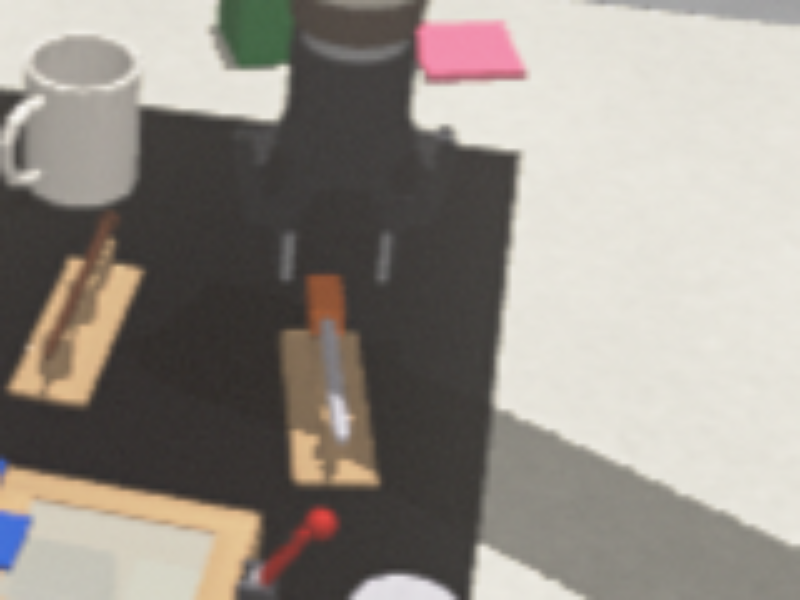

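The crop shows the two fingers at (288,258) and (385,258), on either side of the orange head at (325,300). I'll descend.

Call:
{"fn": "arm_command", "kwargs": {"increments": [[[0.03,-0.03,0.6],0],[[0.03,-0.03,1.2],0],[[0.03,-0.03,1.75],0],[[0.03,-0.03,1.75],0],[[0.03,-0.03,1.75],0]]}}

```text
time: 2.3
ee_pos: [0.4623, -0.2379, 0.03]
tcp_rot: [-179.8, 0.2, 11.1]
wrist_force: [-0.1, 0.1, 0.6]
opening: 0.0512
```

Call:
{"fn": "arm_command", "kwargs": {"increments": [[[0,0,0],0],[[0,0,0],0],[[0,0,0],0],[[0,0,0],0],[[0,0,0],0]], "claw": 1, "force": 40}}

```text
time: 2.8
ee_pos: [0.4626, -0.2381, 0.0307]
tcp_rot: [-179.8, 0.1, 11.1]
wrist_force: [-0.1, 0.3, 5.1]
opening: 0.0195
```

```bash
python3 go.py .4625 -.2381 .10 11.16
```

```text
t 2.8 pos [ 0.4626 -0.2381  0.0307] rot [-179.8222    0.1397   11.0558] F [-0.1233  0.2812  5.0915] op 0.0195
units [-0.012 -0.009 -2.773] turn -0.017 rows>= 1.3867025089561809 0.012127992256947258
```

Call:
{"fn": "arm_command", "kwargs": {"increments": [[[0,0,-0.5],0],[[0,0,-1.2],0],[[0,0,-2.2],0],[[0,0,-3.2],0],[[0,0,-3.2],0]]}}

```text
time: 3.3
ee_pos: [0.4643, -0.2391, 0.1148]
tcp_rot: [180.0, -0.1, 11.1]
wrist_force: [0.0, 0.2, -0.0]
opening: 0.0193
```

```bash
python3 - <<'E'
from h import *
c=snap('side','s2.png');f=c['frame'][120:240,310:470]
d=snap('top','t2.png');g=d['frame'][190:290,330:440]
a=cv2.resize(f,(800,600))[:,:,::-1];cv2.imwrite('pics/s2z.png',a);cv2.imwrite('pics/t2z.png',cv2.resize(g,(660,600))[:,:,::-1])
E
python3 go.py .616 -.155 .13 -2.85
```

```text
t 3.4 pos [ 0.4631 -0.2384  0.1113] rot [-179.862     0.0953   11.0545] F [-0.3805 -0.556  -0.2981] op 0.0198
units [ 6.642 -2.104 -0.754] turn 2.317 rows>= 3.503923167790013 1.6186838515213389
```

View pics/s2z.png

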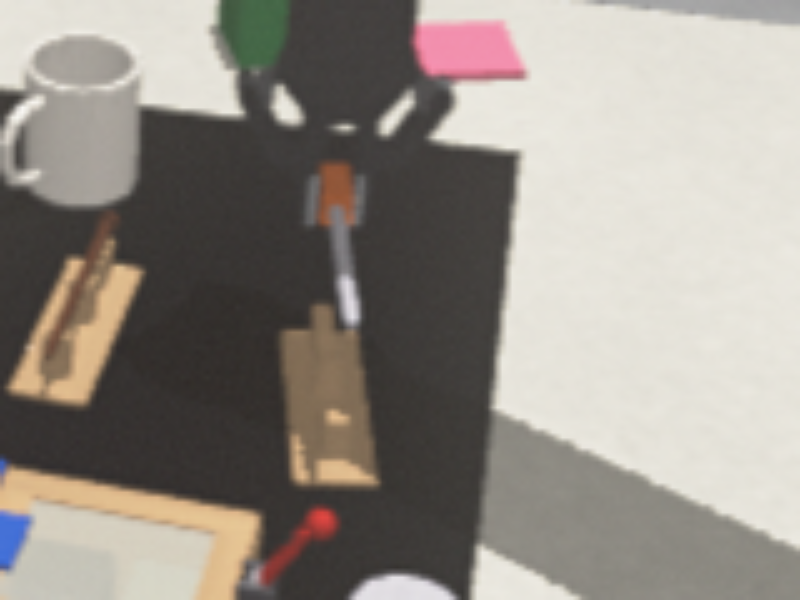

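View pics/t2z.png

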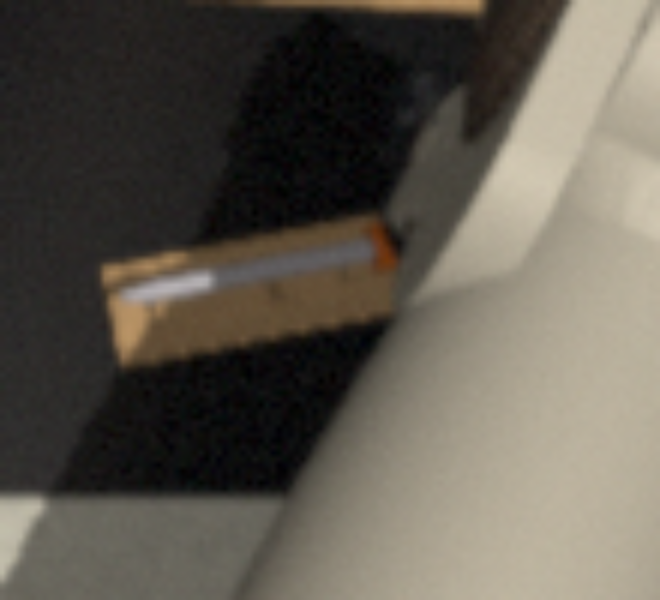

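The pin is lifted. In the side crop the orange head is at (337,195) between the fingers and the shaft tip at (350,320). I'll carry it over and square it to the bore.

```bash
python3 go.py .6173 -.135 .12 -2.85
```

```text
t 3.4 pos [ 0.4631 -0.2384  0.1113] rot [-179.862     0.0953   11.0545] F [-0.3805 -0.556  -0.2981] op 0.0198
units [ 6.847 -2.878 -0.352] turn 2.317 rows>= 3.71785775904168 1.6186838515213389
```

Call:
{"fn": "arm_command", "kwargs": {"increments": [[[1.0,-0.4,-0.1],0.4],[[2.5,-1.0,-0.2],0.9],[[4.0,-1.6,-0.3],1.4],[[5.5,-2.3,-0.35],1.9],[[6.85,-2.88,-0.35],2.32]]}}

```text
time: 3.9
ee_pos: [0.6182, -0.1335, 0.1187]
tcp_rot: [-179.9, 0.2, -3.0]
wrist_force: [-0.0, -0.3, -0.9]
opening: 0.0195
```

Call:
{"fn": "arm_command", "kwargs": {"increments": [[[0,0,0],0],[[0,0,0],0],[[0,0,0],0]]}}

```text
time: 4.2
ee_pos: [0.6173, -0.1338, 0.1178]
tcp_rot: [-179.9, 0.3, -3.0]
wrist_force: [0.1, -0.3, -1.3]
opening: 0.0192
```

```bash
python3 - <<'E'
from h import *
c=snap('side','s3.png');f=c['frame'][140:260,260:420]
d=snap('top','t3.png');g=d['frame'][140:260,250:410]
cv2.imwrite('pics/s3z.png',cv2.resize(f,(800,600),interpolation=2)[:,:,::-1]);cv2.imwrite('pics/t3z.png',cv2.resize(g,(800,600),interpolation=2)[:,:,::-1])
E
python3 go.py .6173 -.135 .0757 -2.85
```

```text
t 4.3 pos [ 0.6174 -0.1342  0.1186] rot [-179.8736    0.2449   -3.0176] F [ 0.1332 -0.319  -0.5482] op 0.0194
units [0.005 0.035 1.717] turn -0.028 rows>= 0.8588151369583283 0.019514038338076252
```

View pics/s3z.png

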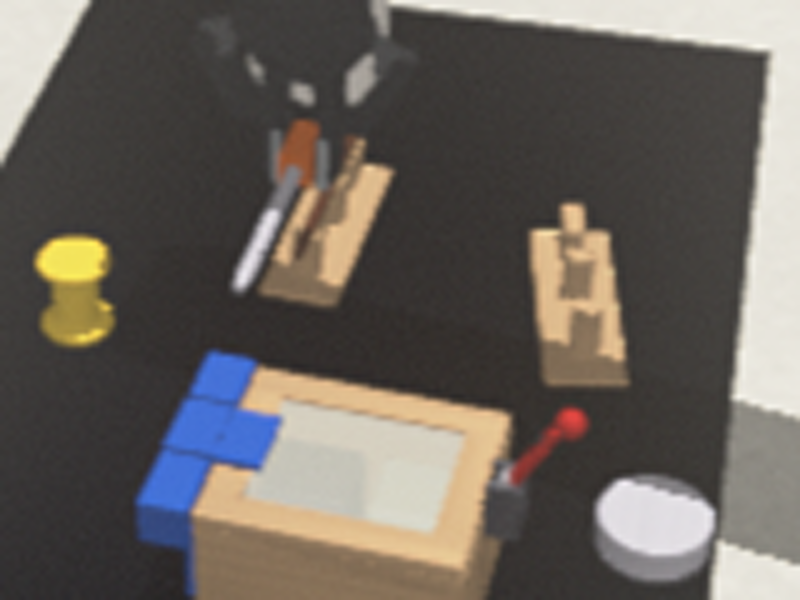

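View pics/t3z.png

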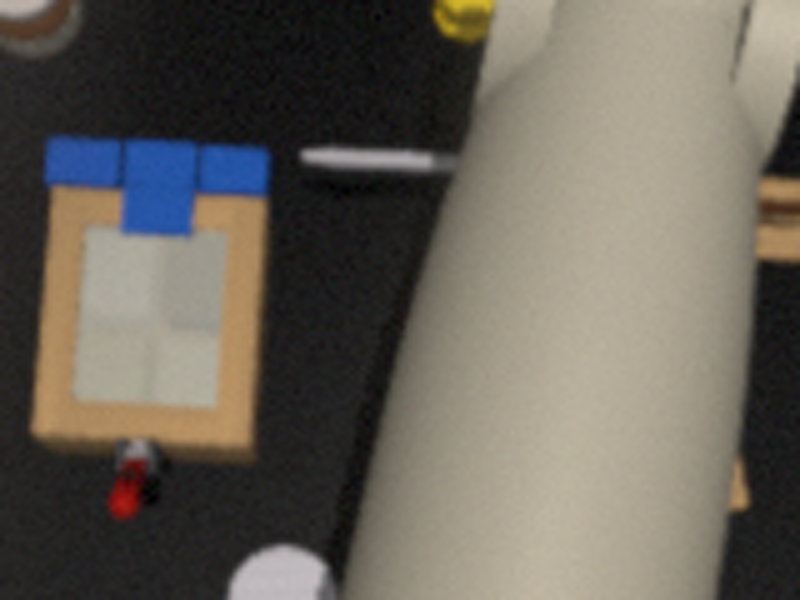

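The pin lines up with the bore. The tip is at (300,155) in the top crop and (238,290) in the side crop. Next I'll check its tilt numerically.

```bash
cat > pinfit.py <<'E'
from fit import *
from scipy.optimize import least_squares
import sys
def pinlines(tag,rois):
    obs=[]
    for n,(r0,r1,c0,c1),ax in rois:
        c=dict(np.load(f'pics/{n[0]}{tag}.npz')); h=cv2.cvtColor(c['frame'],cv2.COLOR_RGB2HSV).astype(int)
        m=np.zeros(h.shape[:2],bool); m[r0:r1,c0:c1]=True
        m&=(h[...,1]<70)&(h[...,2]>85)
        v,u=np.nonzero(m); w=h[...,2][m]-60.
        pts=[]
        for k in np.unique(u if ax else v):
            s=(u if ax else v)==k
            if s.sum()>=2: pts.append([k,np.average(v[s],weights=w[s])] if ax else [np.average(u[s],weights=w[s]),k])
        obs.append((c,np.array(pts),ax)); print(n,len(pts),pts[0],pts[-1])
    return obs
def solve(obs,y1,y2):
    # line params x1,z1 at y1; x2,z2 at y2
    def res(p):
        out=[]
        A=np.array([p[0],y1,p[1]]);B=np.array([p[2],y2,p[3]])
        for c,pt,ax in obs:
            q=proj(c,np.array([A,B])); d=(q[1]-q[0])/np.linalg.norm(q[1]-q[0]); e=pt-q[0]
            out.append(e[:,0]*d[1]-e[:,1]*d[0])
        return np.concatenate(out)
    r=least_squares(res,[.617,.1,.62,.1],loss='soft_l1'); return r.x,np.sqrt((r.fun**2).mean())
if __name__=='__main__':
    obs=pinlines('3',[('top',(165,178,312,338),1),('side',(175,196,300,320),0)])
    p,e=solve(obs,-.09,.0);print(p,e,'yaw',90-np.degrees(np.arctan((p[2]-p[0])/.09)),'pitch',np.degrees(np.arctan((p[3]-p[1])/.09)))
E
python3 pinfit.py
```

```text
top 26 [np.int64(312), np.float64(170.8177570093458)] [np.int64(337), np.float64(172.47619047619048)]
side 21 [np.float64(316.90353697749197), np.int64(175)] [np.float64(308.38178294573646), np.int64(195)]
[0.6216 0.1211 0.6263 0.1192] 0.15804742679301928 yaw 86.96968028973762 pitch -1.2276517103964
```

```bash
python3 - <<'E'
from fit import *
t=dict(np.load('pics/t3.npz'));s=dict(np.load('pics/s3.npz'))
g=t['frame'].max(-1).astype(int);print(g[164:180,[314,320,326,332,336]].T)
g=s['frame'].max(-1).astype(int)
for r in (178,184,190,194): print(r,g[r,300:326])
o=-t['R'].T@t['t']
# predicted axis (TCP-based) & silhouettes at these places, for pin axis z=.1279 / .121
for z in(.1279,.124,.121):
  for nm,c in(('top',t),('side',s)):
    Y=np.linspace(-.13,0,400); X=.6174+(Y+.1342)*np.tan(np.radians(3.02))
    q=proj(c,np.stack([X,Y,0*Y+z],1))
    if nm=='top': print(z,[round(float(np.interp(-k,-q[:,0],q[:,1]) if q[0,0]<q[-1,0] else np.interp(k,q[::-1,0],q[::-1,1])),2) for k in(314,320,326,332,336)])
    else: print(z,[round(float(np.interp(k,q[:,1],q[:,0])),2) for k in(178,184,190,194)])
# tip prediction
tip=np.array([[.6174+.134*.0526,-.1342+.134,.1279],[.6174+.134*.0526,-.1342+.134,.121]])
print(proj(t,tip),proj(s,tip))
E
```

```text
[[ 22  24  19  24  26  76 145 164 117  55  29  22  14  15  18  22]
 [ 24  23  23  24  27  68 140 166 145  95  38  25  25  15  14  21]
 [ 23  27  25  29  26  51 128 167 155 103  44  26  14  20  19  22]
 [ 26  24  27  27  30  44 107 157 162 122  66  33  29  21  21  24]
 [ 22  17  27  21  29  32  68 106 121 103  62  31  29  27  31  25]]
178 [ 56  56  53  59  56  57  56  55  58  55  56  54  55  56  78 111 129 128
 104  68 123 192 210 170 117 106]
184 [ 55  56  57  56  57  53  55  56  56  53  54  93 173 224 217 164  80 115
 187 221 204 147 111 107 120 135]
190 [ 53  51  53  52  53  52  51  51  77 161 220 205 148  87  76 167 222 208
 154  89  94 123 133 131 168 216]
194 [ 52  54  51  53  51  50  68 157 224 225 177 105  60  94 123 126 126 128
 131 132 137 134 136 145 193 224]
0.1279 [170.75, 171.07, 171.38, 171.7, 171.91]
0.1279 [315.93, 313.08, 310.23, 308.33]
0.124 [171.1, 171.41, 171.73, 172.04, 172.25]
0.124 [316.44, 313.6, 310.76, 308.86]
0.121 [171.36, 171.68, 171.99, 172.31, 172.52]
0.121 [316.83, 314.0, 311.16, 309.27]
[[310.9994 170.6011]
 [311.0474 171.2149]] [[307.0386 196.7319]
 [307.0513 198.7163]]
```

Call:
{"fn": "arm_command", "kwargs": {"increments": [[[0,0,0.5],0],[[0,0,1.1],0],[[0,0,1.7],0],[[0,0,1.7],0],[[0,0,1.7],0]]}}

```text
time: 4.8
ee_pos: [0.6167, -0.1341, 0.0754]
tcp_rot: [-179.9, 0.3, -3.0]
wrist_force: [0.5, -0.5, 0.1]
opening: 0.0195
```

```bash
python3 - <<'E'
from h import *
c=snap('side','s4.png');f=c['frame'][160:260,270:390]
d=snap('top','t4.png');g=d['frame'][150:230,250:350]
cv2.imwrite('pics/s4z.png',cv2.resize(f,(720,600),interpolation=2)[:,:,::-1]);cv2.imwrite('pics/t4z.png',cv2.resize(g,(750,600),interpolation=2)[:,:,::-1])
E
python3 go.py .6175 -.134 .0757 -2.85
```

```text
t 4.9 pos [ 0.6175 -0.1342  0.0766] rot [-179.8808    0.2118   -3.0151] F [ 0.2596 -0.3804 -0.0364] op 0.0193
units [ 0.001 -0.007  0.035] turn -0.028 rows>= 0.017778086432342174 0.019224343778923222
```

View pics/s4z.png

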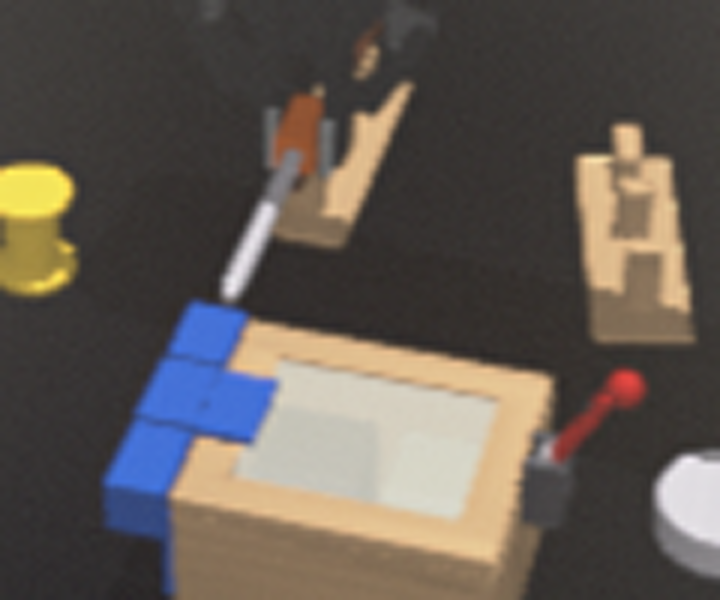

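View pics/t4z.png

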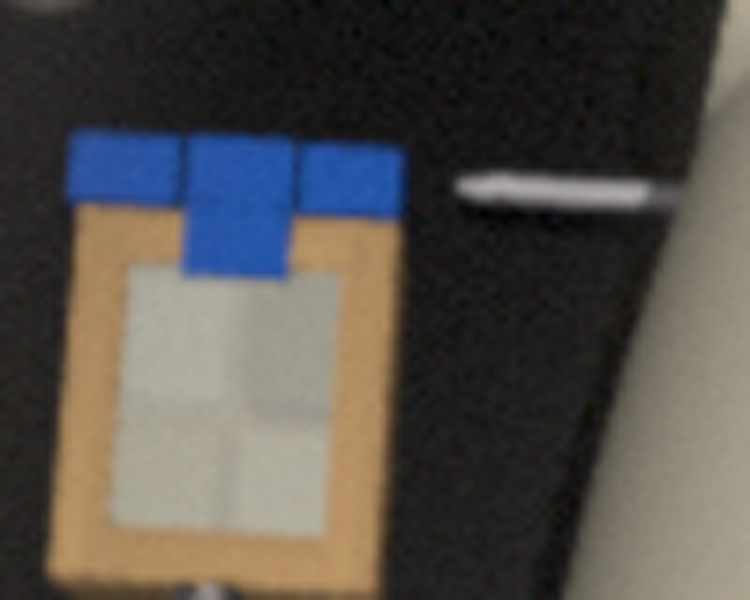

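The top crop shows the pin tip at (458,187), in line with the end knuckle (rows 145–217). In the side crop the tip is at (230,295), just short of it. I'll insert in stages.

Call:
{"fn": "arm_command", "kwargs": {"increments": [[[0,-0.3,0.03],0],[[0,-0.6,0.03],0],[[0,-0.9,0.03],0],[[0,-1.2,0.03],0],[[0,-1.5,0.03],0]]}}

```text
time: 5.4
ee_pos: [0.6193, -0.0959, 0.076]
tcp_rot: [-179.9, 0.2, -3.0]
wrist_force: [-1.2, -0.9, -0.1]
opening: 0.0194
```

```bash
python3 go.py .6212 -.057 .0757 -2.85
```

```text
t 5.4 pos [ 0.6193 -0.0959  0.076 ] rot [-179.8929    0.2278   -2.9867] F [-1.1775 -0.8857 -0.1299] op 0.0194
units [-0.006 -1.558  0.013] turn -0.023 rows>= 0.7791498279062693 0.015917516463051794
```

Call:
{"fn": "arm_command", "kwargs": {"increments": [[[0,-0.3,0],0],[[0,-0.6,0],0],[[0,-0.9,0],0],[[0,-1.2,0],0],[[0,-1.5,0],0]]}}

```text
time: 5.9
ee_pos: [0.6211, -0.0579, 0.0759]
tcp_rot: [-179.9, 0.3, -3.0]
wrist_force: [-2.3, -2.6, 0.8]
opening: 0.0194
```

```bash
python3 - <<'E'
from h import *
c=snap('side','s5.png');f=c['frame'][160:260,270:390]
cv2.imwrite('pics/s5z.png',cv2.resize(f,(720,600),interpolation=2)[:,:,::-1])
E
python3 go.py .6232 -.017 .0757 -2.85
```

```text
t 5.95 pos [ 0.6212 -0.0569  0.076 ] rot [-179.8655    0.2502   -2.9491] F [-1.677   1.9314 -0.9225] op 0.0194
units [-0.001 -1.598  0.014] turn -0.017 rows>= 0.7987832222679576 0.011533695702751154
```

View pics/s5z.png

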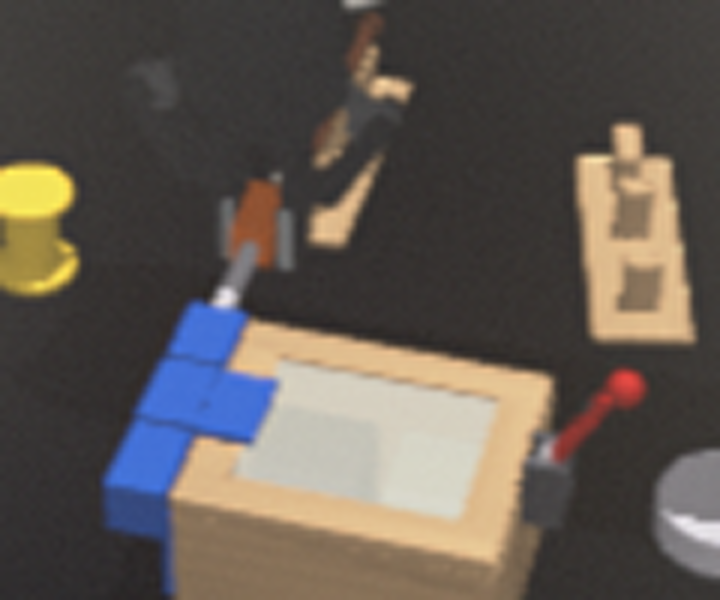

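The shaft has entered the first knuckle at (225,300) and side forces are low. I'll keep going.

Call:
{"fn": "arm_command", "kwargs": {"increments": [[[-0.02,-0.3,0],0],[[-0.02,-0.6,0],0],[[-0.02,-0.9,0],0],[[-0.02,-1.2,0],0],[[-0.02,-1.5,0],0]]}}

```text
time: 6.45
ee_pos: [0.6228, -0.0187, 0.0761]
tcp_rot: [-179.9, 0.2, -2.9]
wrist_force: [-0.3, 0.3, -0.7]
opening: 0.0191
```

```bash
python3 go.py .6242 .0039 .0757 -2.85
```

```text
t 6.45 pos [ 0.6228 -0.0187  0.0761] rot [-179.857     0.2293   -2.9445] F [-0.2918  0.3    -0.7164] op 0.0191
units [ 0.009 -0.905  0.02 ] turn -0.016 rows>= 0.4525942771338472 0.01100603540257693
```

Call:
{"fn": "arm_command", "kwargs": {"increments": [[[0,-0.2,0],0],[[0,-0.4,0],0],[[0,-0.6,0],0],[[0,-0.75,0],0],[[0,-0.85,0],0]]}}

```text
time: 6.95
ee_pos: [0.6238, 0.001, 0.0762]
tcp_rot: [179.9, 0.2, -3.0]
wrist_force: [-1.2, -19.0, 0.3]
opening: 0.0195
```

Call:
{"fn": "arm_command", "kwargs": {"increments": [[[0,-0.04,0],0],[[0,-0.08,0],0]]}}

```text
time: 7.15
ee_pos: [0.6238, 0.0009, 0.0763]
tcp_rot: [179.7, 0.2, -3.1]
wrist_force: [-2.4, -15.5, 1.7]
opening: 0.0195
```

```bash
python3 - <<'E'
from h import *
c=snap('side','s6.png');f=c['frame'][160:260,270:390]
cv2.imwrite('pics/s6z.png',cv2.resize(f,(720,600),interpolation=2)[:,:,::-1])
E
python3 go.py .6242 .0039 .0757 -2.85
```

```text
t 7.2 pos [0.6238 0.0009 0.0763] rot [179.6679   0.2332  -3.12  ] F [ -1.7711 -12.5686   0.9269] op 0.0192
units [ 0.012 -0.12   0.023] turn -0.045 rows>= 0.06157157685369097 0.031426690652619264
```

View pics/s6z.png

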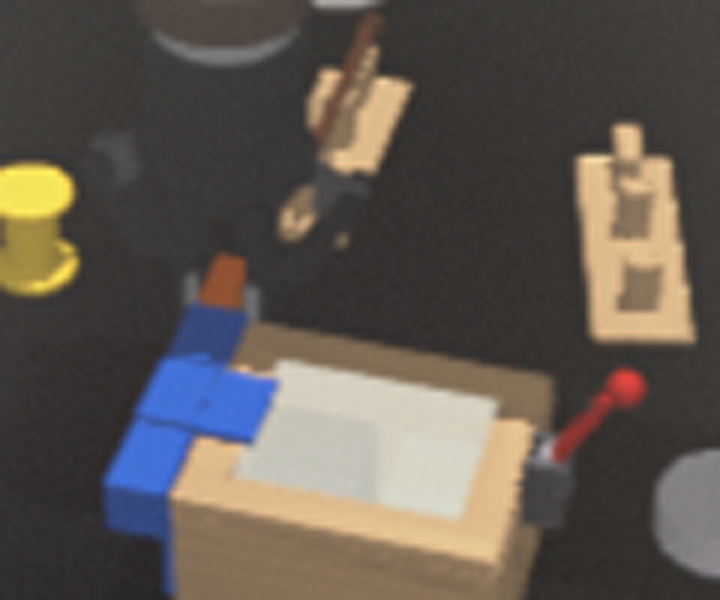

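The head is up against the first knuckle in the picture (225,285), and the push force jumped to 19 N. A slightly firmer push will show whether it's really seated.

Call:
{"fn": "arm_command", "kwargs": {"increments": [[[0,-0.1,0],0],[[0,-0.2,0],0],[[0,-0.25,0],0],[[0,-0.25,0],0]]}}

```text
time: 7.6
ee_pos: [0.6237, 0.0011, 0.0764]
tcp_rot: [179.0, 0.2, -3.4]
wrist_force: [-3.7, -32.1, 2.6]
opening: 0.0194
```

```bash
python3 - <<'E'
from h import *
c=snap('side','s7.png');f=c['frame'][195:225,285:325]
cv2.imwrite('pics/s7z.png',cv2.resize(f,(800,600),interpolation=2)[:,:,::-1])
E
python3 go.py .6242 .0039 .0757 -2.85
```

```text
t 7.65 pos [0.6237 0.0012 0.0764] rot [179.0543   0.2406  -3.3948] F [ -2.0729 -31.5586   1.8646] op 0.0194
units [ 0.014 -0.111  0.026] turn -0.091 rows>= 0.05750891654606522 0.0634259223085103
```

View pics/s7z.png

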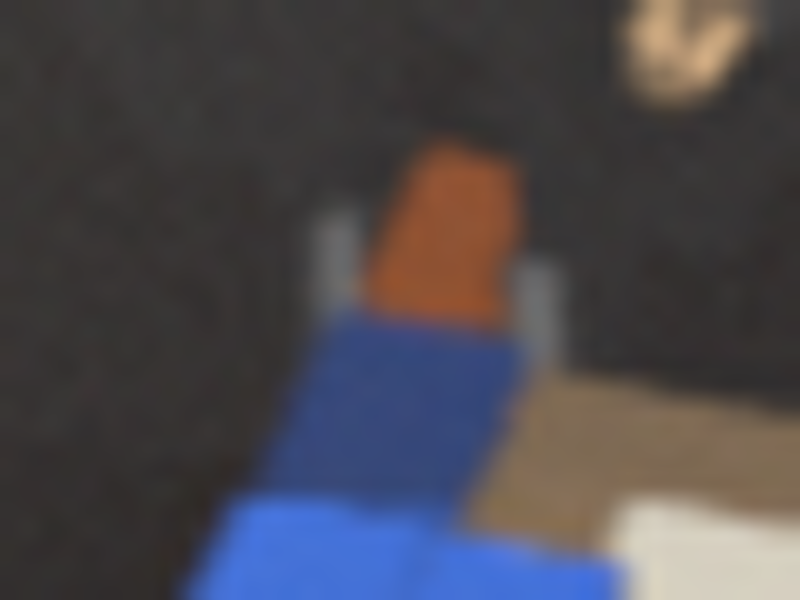

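It holds at 32 N with no movement, and the head (440,240) is flush against the knuckle. I'll relax the push, release, then rise.

Call:
{"fn": "arm_command", "kwargs": {"increments": [[[0,0.02,0],0],[[0,0.02,0],0]]}}

```text
time: 7.85
ee_pos: [0.6234, -0.0, 0.0764]
tcp_rot: [179.0, 0.3, -3.4]
wrist_force: [-1.5, 0.0, 0.3]
opening: 0.0195
```

Call:
{"fn": "arm_command", "kwargs": {"increments": [[[0,0,0],0],[[0,0,0],0],[[0,0,0],0],[[0,0,0],0]], "claw": -0.1}}

```text
time: 8.25
ee_pos: [0.6235, 0.0004, 0.0765]
tcp_rot: [179.1, 0.3, -3.4]
wrist_force: [0.2, 0.1, -0.8]
opening: 0.0468
```

Call:
{"fn": "arm_command", "kwargs": {"increments": [[[0,0.1,-0.4],0],[[0,0.1,-1.2],0],[[0,0.1,-2.4],0],[[0,0.1,-3.8],0],[[0,0.1,-5.2],0]]}}

```text
time: 8.75
ee_pos: [0.6238, -0.0001, 0.2086]
tcp_rot: [179.1, 0.2, -3.4]
wrist_force: [1.0, -0.3, -0.1]
opening: 0.0471
```

```bash
python3 - <<'E'
from h import *
c=snap('side','s8.png');f=c['frame'][180:240,270:350]
cv2.imwrite('pics/s8z.png',cv2.resize(f,(800,600),interpolation=2)[:,:,::-1])
E
python3 go.py .40 .09 .22 -2.85
```

```text
t 8.8 pos [0.6251 0.     0.2152] rot [179.0856  -0.2124  -3.415 ] F [-1.8032 -0.0576  4.7742] op 0.0468
units [-9.203 -3.052 -0.273] turn -0.094 rows>= 4.8496935203487945 0.06577801392138191
```

View pics/s8z.png

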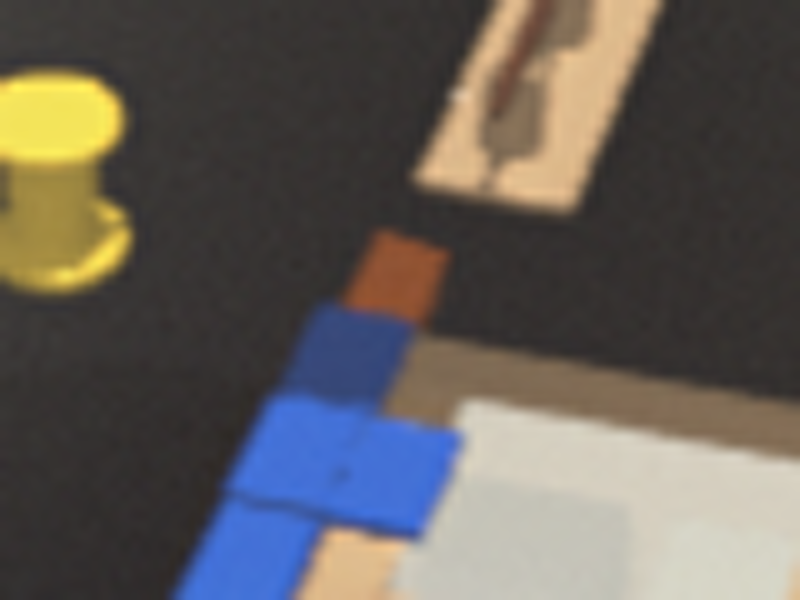

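The pin is in with its head at (400,275), by the knuckle. The TCP backed off about 1 mm while I relaxed, so I'll nudge the head end with closed fingers to make sure it's seated.

Call:
{"fn": "arm_command", "kwargs": {"increments": [[[0,0.6,0],0.05],[[0,1.3,0],0.08],[[0,2.0,0],0.08],[[0,2.6,0],0.08],[[0,2.6,0],0.08]], "claw": 1}}

```text
time: 9.3
ee_pos: [0.6207, -0.0676, 0.2152]
tcp_rot: [179.1, -0.1, -4.1]
wrist_force: [-0.1, 0.7, 0.9]
opening: -0.0002
```

```bash
python3 go.py .6218 -.060 .080 -2.85
```

```text
t 9.3 pos [ 0.6207 -0.0676  0.2152] rot [179.0711  -0.1244  -4.059 ] F [-0.1349  0.6806  0.9123] op -0.0002
units [ 0.013 -0.393  5.403] turn -0.202 rows>= 2.7087911695519473 0.14074507179373616
```

Call:
{"fn": "arm_command", "kwargs": {"increments": [[[0,0,1.2],-0.2],[[0,0,2.6],-0.2],[[0,0,4.0],-0.2],[[0,0,5.3],-0.2],[[0,0,5.3],-0.2]]}}

```text
time: 9.8
ee_pos: [0.6178, -0.0696, 0.0772]
tcp_rot: [179.1, 0.4, -2.9]
wrist_force: [-1.1, -0.4, -0.5]
opening: 0.0
```

```bash
python3 go.py .6222 -.035 .080 -2.85
```

```text
t 9.8 pos [ 0.6178 -0.0696  0.0772] rot [179.1025   0.3934  -2.8708] F [-1.1143 -0.4139 -0.5341] op 0.0
units [ 0.105 -1.391 -0.134] turn -0.003 rows>= 0.7004849651222996 0.0024179221595098175
```

Call:
{"fn": "arm_command", "kwargs": {"increments": [[[0.08,-0.3,-0.1],0],[[0.08,-0.6,-0.1],0],[[0.08,-0.9,-0.1],0],[[0.08,-1.2,-0.1],0],[[0.08,-1.3,-0.1],0]]}}

```text
time: 10.3
ee_pos: [0.6219, -0.0361, 0.0801]
tcp_rot: [179.1, 0.3, -2.8]
wrist_force: [0.3, -0.2, -0.4]
opening: -0.0004
```

Call:
{"fn": "arm_command", "kwargs": {"increments": [[[0,-0.1,0],0],[[0,-0.2,0],0],[[0,-0.3,0],0]]}}

```text
time: 10.6
ee_pos: [0.6223, -0.0285, 0.0801]
tcp_rot: [179.1, 0.3, -2.8]
wrist_force: [1.6, -5.8, 1.7]
opening: 0.0003
```

Call:
{"fn": "arm_command", "kwargs": {"increments": [[[0,-0.07,0],0],[[0,-0.15,0],0],[[0,-0.2,0],0]]}}

```text
time: 10.9
ee_pos: [0.6224, -0.0282, 0.0803]
tcp_rot: [178.6, 0.3, -3.0]
wrist_force: [-1.6, -28.4, 1.1]
opening: -0.0
```

```bash
python3 go.py .6212 -.07 .080 -2.85
```

```text
t 10.9 pos [ 0.6224 -0.0282  0.0803] rot [178.5736   0.2888  -3.0359] F [ -1.6337 -28.407    1.0891] op -0.0
units [0.04  1.67  0.052] turn -0.031 rows>= 0.8356200692148366 0.021641756574181627
```

It's firmly home: 28 N against a hard stop. I'll back away, rise, and move to the catch's outer side.

Call:
{"fn": "arm_command", "kwargs": {"increments": [[[0,0.5,0],0],[[0,1.0,-0.5],0],[[0,1.2,-2.5],0],[[0,1.2,-4.5],0],[[0,1.2,-6.4],0]]}}

```text
time: 11.4
ee_pos: [0.6214, -0.0547, 0.2441]
tcp_rot: [178.6, 0.2, -3.1]
wrist_force: [1.4, 0.8, -0.3]
opening: 0.0004
```

```bash
python3 go.py .38 .0945 .235 -2.85
```

```text
t 11.4 pos [ 0.6214 -0.0547  0.2441] rot [178.6127   0.2264  -3.066 ] F [ 1.4322  0.7597 -0.3175] op 0.0004
units [-9.959 -5.452  0.273] turn -0.036 rows>= 5.678337401087224 0.025145814109324326
```

Call:
{"fn": "arm_command", "kwargs": {"increments": [[[-1.5,-0.8,0],0],[[-3.2,-1.8,0],0],[[-4.9,-2.7,0],0],[[-6.6,-3.6,0],0],[[-8.2,-4.5,0],0]]}}

```text
time: 11.9
ee_pos: [0.4208, 0.069, 0.2432]
tcp_rot: [178.7, 0.2, -3.1]
wrist_force: [0.1, 1.6, 0.7]
opening: 0.0
```

```bash
python3 go.py .385 .0945 .235 -2.85
```

```text
t 11.9 pos [0.4208 0.069  0.2432] rot [178.674    0.1679  -3.0942] F [0.11   1.583  0.7309] op 0.0
units [-1.484 -0.948  0.31 ] turn -0.041 rows>= 0.8939556741621231 0.02842811209224448
```

Call:
{"fn": "arm_command", "kwargs": {"increments": [[[-0.7,-0.5,0],0],[[-1.5,-0.95,0],0],[[-1.5,-0.95,0],0],[[-1.5,-0.95,0],0]]}}

```text
time: 12.3
ee_pos: [0.3847, 0.0948, 0.2438]
tcp_rot: [178.7, 0.1, -3.0]
wrist_force: [1.0, 0.5, 0.2]
opening: 0.0
```

```bash
python3 go.py .385 .0945 .150 -2.85
```

```text
t 12.3 pos [0.3847 0.0948 0.2438] rot [178.7252   0.0681  -3.0417] F [1.0175 0.5266 0.1937] op 0.0
units [ 0.016 -0.071  3.751] turn -0.032 rows>= 1.875614349939553 0.02231613140625724
```

Call:
{"fn": "arm_command", "kwargs": {"increments": [[[0,0,1.2],0],[[0,0,2.4],0],[[0,-0.03,3.75],0],[[0,-0.03,3.75],0],[[0,-0.03,3.75],0]]}}

```text
time: 12.8
ee_pos: [0.3848, 0.0931, 0.1508]
tcp_rot: [178.7, 0.1, -3.1]
wrist_force: [1.3, 0.1, 1.6]
opening: 0.0001
```

```bash
python3 - <<'E'
from h import *
c=snap('side','s9.png');f=c['frame'][160:280,290:450]
cv2.imwrite('pics/s9z.png',cv2.resize(f,(800,600),interpolation=2)[:,:,::-1])
E
python3 go.py .415 .0935 .150 -2.85
```

```text
t 12.85 pos [0.3853 0.0933 0.1516] rot [178.7475   0.0043  -3.0767] F [-0.8137  0.7703 -0.2885] op -0.0003
units [ 1.186 -0.072  0.064] turn -0.038 rows>= 0.5947751176514329 0.026389800299181386
```

View pics/s9z.png

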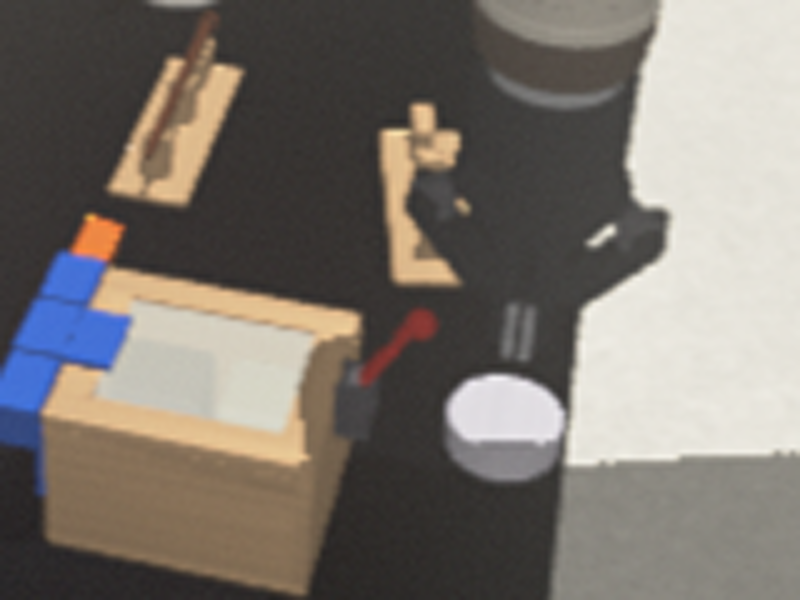

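The closed fingertips (518,330) stand outside the catch ball (423,325). Now I'll push toward +x.

Call:
{"fn": "arm_command", "kwargs": {"increments": [[[0.4,0,0],0],[[0.8,0,0],0],[[1.2,0,0],0],[[1.6,0,0],0],[[2.0,0,0],0]]}}

```text
time: 13.35
ee_pos: [0.436, 0.091, 0.1559]
tcp_rot: [178.9, -0.2, -3.1]
wrist_force: [-2.9, 1.2, -1.4]
opening: 0.0002
```

Call:
{"fn": "arm_command", "kwargs": {"increments": [[[0.3,0,0],0],[[0.6,0,0],0],[[0.9,0,0],0],[[1.2,0,0],0],[[1.4,0,0],0]]}}

```text
time: 13.85
ee_pos: [0.4717, 0.089, 0.1555]
tcp_rot: [178.8, -0.1, -3.1]
wrist_force: [-0.8, -0.5, 0.2]
opening: 0.0001
```

```bash
python3 - <<'E'
from h import *
c=snap('side','s10.png');f=c['frame'][160:280,290:450]
cv2.imwrite('pics/s10z.png',cv2.resize(f,(800,600),interpolation=2)[:,:,::-1])
E
python3 go.py .475 .0935 .150 -2.85
```

```text
t 13.9 pos [0.4721 0.089  0.1555] rot [178.842   -0.1518  -3.0632] F [-0.3906 -0.7897 -0.411 ] op 0.0001
units [ 0.105 -0.189  0.217] turn -0.036 rows>= 0.15337106656544908 0.024816929105889902
```

View pics/s10z.png

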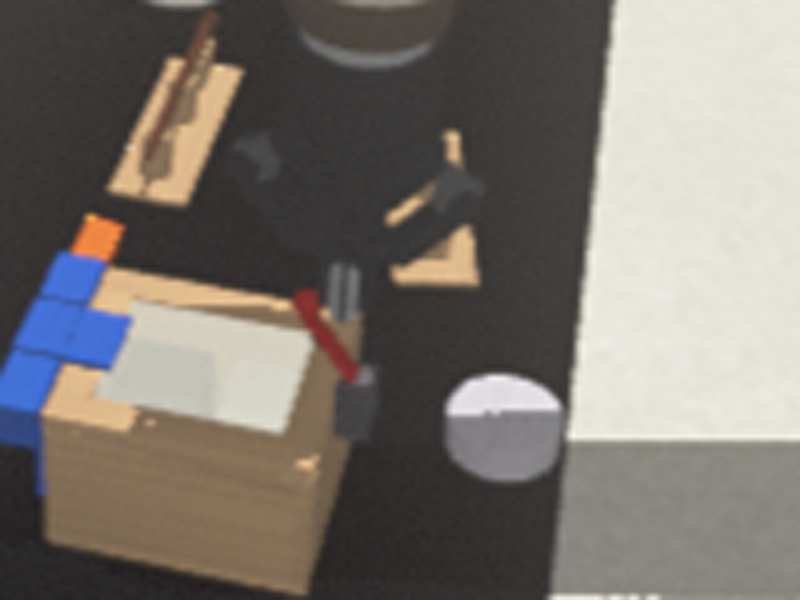

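The catch is past upright, with its ball at (305,300) and the force near zero. I'll wait and look again.

Call:
{"fn": "arm_command", "kwargs": {"increments": [[[0.2,0,0],0],[[0.3,0,0],0],[[0.3,0,0],0]]}}

```text
time: 14.2
ee_pos: [0.4798, 0.0886, 0.1555]
tcp_rot: [178.8, -0.1, -3.1]
wrist_force: [-0.5, 0.9, 0.4]
opening: 0.0
```

```bash
python3 - <<'E'
from h import *
c=snap('side','s11.png');f=c['frame'][160:280,290:450]
cv2.imwrite('pics/s11z.png',cv2.resize(f,(800,600),interpolation=2)[:,:,::-1])
E
python3 go.py .475 .0935 .150 -2.85
```

```text
t 14.25 pos [0.4796 0.0886 0.1555] rot [178.8418  -0.1476  -3.0668] F [-0.8097  0.1807  0.3767] op 0.0
units [-0.196 -0.19   0.217] turn -0.036 rows>= 0.17423950277362146 0.02524185318258607
```

View pics/s11z.png

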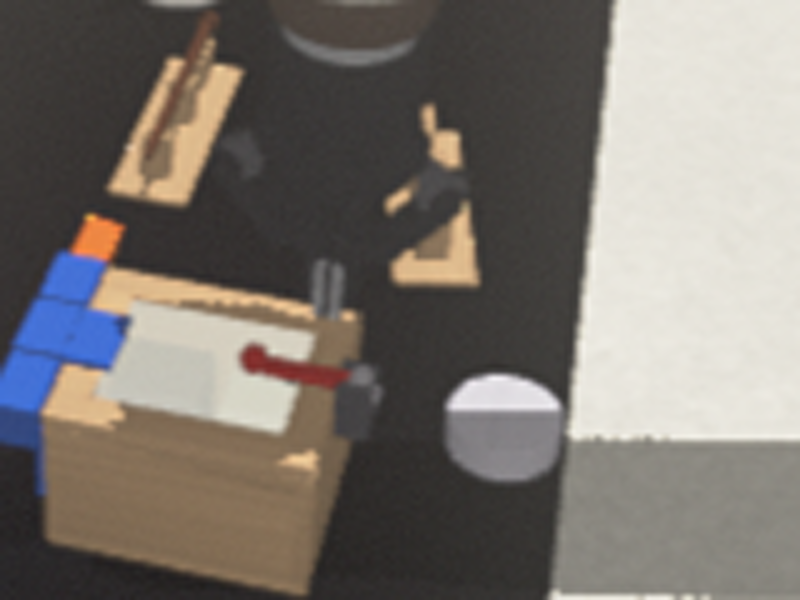

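The catch has snapped flat over the lid, with its ball at (255,357). I'll raise the arm clear and take a last look.

Call:
{"fn": "arm_command", "kwargs": {"increments": [[[-0.3,0,-0.8],0],[[-0.8,0,-1.8],0],[[-1.5,0,-3.0],0],[[-3.0,0,-4.0],0],[[-3.0,0,-4.0],0]]}}

```text
time: 14.75
ee_pos: [0.4027, 0.0949, 0.2596]
tcp_rot: [178.9, -0.4, -3.0]
wrist_force: [1.6, 0.5, -0.6]
opening: -0.0001
```

Call:
{"fn": "arm_command", "kwargs": {"increments": [[[0,0,0],0],[[0,0,0],0],[[0,0,0],0],[[0,0,0],0]]}}

```text
time: 15.15
ee_pos: [0.4029, 0.0948, 0.2588]
tcp_rot: [178.9, -0.4, -3.0]
wrist_force: [-0.0, -0.3, 0.2]
opening: 0.0
```

```bash
python3 - <<'E'
from h import *
np.set_printoptions(precision=4,suppress=True)
c=snap('side','s12.png');f=c['frame'][160:280,270:430]
cv2.imwrite('pics/s12z.png',cv2.resize(f,(800,600),interpolation=2)[:,:,::-1])
W=cloud(c);h=cv2.cvtColor(c['frame'],cv2.COLOR_RGB2HSV).astype(int);H,S,V=[h[...,i] for i in range(3)]
M=np.zeros(H.shape,bool);M[195:260,280:370]=1
for k,m in dict(red=((H<=3)|(H>172))&(S>150)&(V>50),orange=(H>=5)&(H<=14)&(S>190)&(V>110)).items():
    w=W[m&M];print(k,len(w),np.nanmin(w,0),np.nanmedian(w,0),np.nanmax(w,0))
o=get_obs();print(o['time'],o['ee_pos'],o['wrist_force'])
d=dict(np.load('pics/side0.npz'));df=np.abs(c['frame'].astype(int)-d['frame']).max(-1)
E
```

```text
red 47 [0.4684 0.0897 0.0994] [0.4941 0.095  0.1042] [0.5189 0.1008 0.1124]Traceback (most recent call last):
  File "<stdin>", line 8, in <module>
    res = np.fmin.reduce(a, axis=axis, out=out, **kwargs)
ValueError: zero-size array to reduction operation fmin which has no identity
```

View pics/s12z.png

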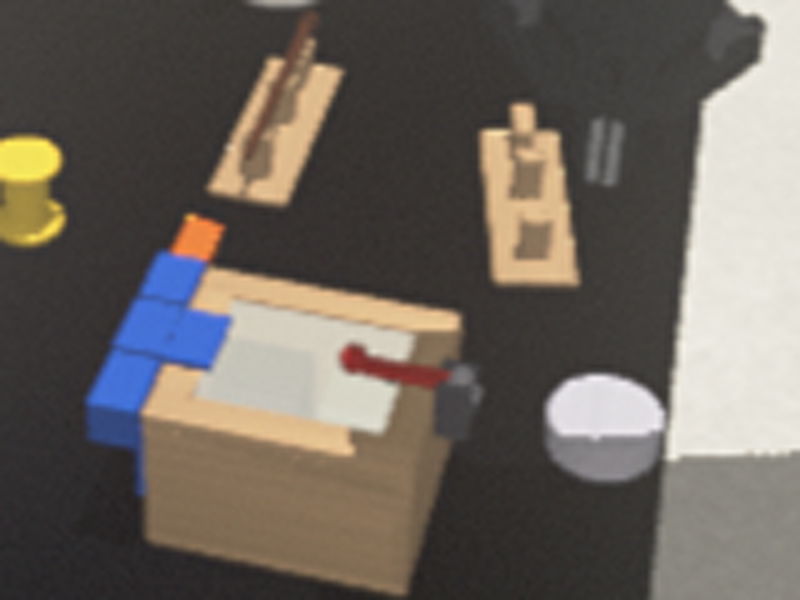

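View pics/s12.png

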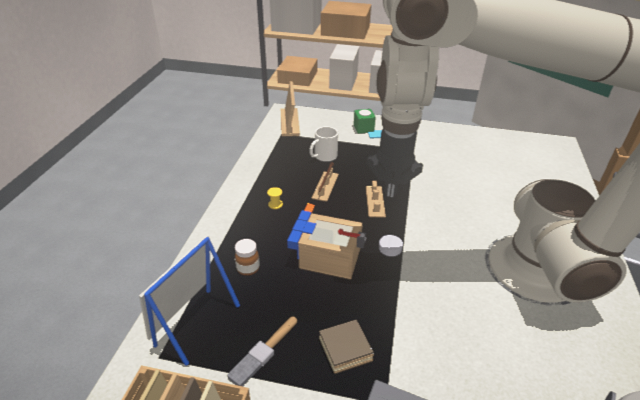

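The final view shows the head flush at the knuckle (197,238) and the catch flat over the lid (350,357). The needle, spool, tin and the other items are where they started.

```bash
python3 -c "
from workcell import job_done; print(job_done())"
```

```text
the job is handed in; nothing more can be done
None
```

I slid the hinge pin home through the knuckles first, then pushed the catch over and it snapped shut. I handed the job in at about 15 s of the 54 s allowed. `job_done` gave no verdict, so the checks below are my own.

**Pin:**
- It met a hard stop at about 32 N while I was pushing it in.
- Relaxing the grip drew the gripper back about 1 mm. I nudged the head end with closed fingers, and it held firm at about 28 N.
- The head looks flush against the first knuckle in the last picture.

**Catch:** depth readings put the bar flat over the lid, about 0.104 m above the table.

**Surroundings:** by eye, the needle and the other items are where they started, and the arm is clear with the wrist force near zero.

**Checks that disagreed or failed:**
- The stop came about 3 mm before the mouth position I had estimated from the cameras. The calibration is good to about 2 mm, and the stop was hard both times, so I treated it as fully home.
- The final script could not measure the orange head's position because its colour filter found no pixels. Seating therefore rests on the force stops and the picture.

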